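# Close the gear housing and weigh its cover down

## Robot

A 7-joint arm with a two-finger parallel gripper is mounted at the origin on the work surface. World frame = base frame: x ahead of the robot, y to its left, z up, the work surface at z = 0. Lengths are in m, angles in rad, forces in N, time in s.
With the tool pointing down it reaches from about 0.425 to 0.875 m from the base axis. Payload 4.7 kg.
Tool frame: the origin (TCP) lies on the centre line of the jaws, within the pads' length; the fingertips stand 14 mm ahead of it and the grasp point (between the pads) lies 5 mm behind it; z points along the fingers, y is the direction in which the jaws open and shut (so a half turn about z gives the same grasp; the last joint's range is limited). The gripper opens to 87 mm and grips with 3 to 60 N. Pads are 19 mm wide; open, the fingers measure 117 mm over their backs; the gripper's body (75 mm by 190 mm) begins 51 mm behind the grasp point.
Start: joints at [-1.273, 0.321, -0.07, 1.45, 0.023, 1.371, -0.057], TCP at [0.182, 0.624, 0.237] pointing down, gripper open.
Joint ranges: [-2.86, 2.86], [-0.3, 2.09], [-1.38, 1.24], [0.06, 2.45], [-1.56, 4.7], [0.09, 2.05], [-2.69, 2.69]. Speed limits (rad/s): [2.57, 2.57, 3.14, 3.14, 3.14, 3.14, 3.14].

## Interface

Orientations are given as a rotation vector (axis times angle).
In Python, from bench import ctrl gives the robot as it stands. The module is installed in compiled form; this text tells all that it offers.
- The arm moves only by the tool step_arm, never from a script. Its argument "plan" is a list of rows, each a list of 3 entries, a list of its own where there are three numbers: the turn, a rotation vector about the tool's x, y, z in rad, then the shift along the tool's x, y, z in m, then the closure in counts, from 0 (fully open) to 255 (shut). In form: [[[rx, ry, rz], [x, y, z], hand], ...]. A call has exactly 10 rows; each row is the pose to reach, as a shift and turn from the pose commanded when the call began, along the tool's axes at that moment; what a row does not reach only later rows make up. A row lasts 1/8 s, in which the tool goes at most 62.5 mm and 10.7 degrees, less where a joint would pass 70% of its speed; a pose out of reach is approached as far as the arm can. A call with a gripper value outside its range is refused whole. The fingers move at their own pace and stop on an object; "squeeze" is the grip in N (left out, the last holds). Time passes only in rows, so rows that repeat a pose let the fingers close, or fill a call up. It gives the time, the measured TCP pose, the force and the opening at its end, in the units of the state.
- ctrl.get_state(): the state, without advancing time (a new reading comes with each control period).
- ctrl.get_image(name): name is "scene" or "side" or "wrist"; returns the picture (480x640x3 uint8, red, green, blue); there is no depth.
- ctrl.calibration(name): a dict with "fov_y" (degrees; the focal length in pixels is half the picture's height over the tangent of half this angle, whatever the lens; pixels are square), "cx", "cy" (the principal point, pixels), "k1" (the pictures are not rectified: a ray, as slopes to the right and down, at radius r is drawn at 1 + k1 r^2 times it, then the intrinsics apply), "rvec" (rotation vector, rad) and "tvec" (3), from world to camera coordinates, as OpenCV has them. Camera axes: x right, y down, z forward; pixel columns grow to the right and rows downward; lengths in m; the calibration is good to about 2 mm. A picture is of the moment at which its call begins: read the wrist's pose just before it. calibration takes no time and is no camera call; for the wrist camera it gives the pose at the moment of the call.
- ctrl.close_job(): hands the job in, once; it reports no verdict.
Trained networks look in the newest picture that a camera, given by its name, has taken for a name from the list of things; names that differ only in an ending like _2 or _b are one class to them, and where a whole thing is asked for, a point or a joint stands for the part that bears it (a point fixed in the world has none). Each returns a list of dicts, best first, with "score" (0 to 1); they miss things now and then, are a little off and sometimes report something else, mostly with a low value. They report only what shows in the picture. A call takes as long as a camera call. They do not tell look-alikes from the thing itself.
- ctrl.cut_out(camera, label): "pixels" (480x640 bool, what is visible of it) and "rect" ([left, top, width, height] in pixels, round what is visible of it).
The state is a dict: "time": time; "joint_positions": joint angles; "qd": joint speeds; "joint_torque": joint torques, N m; "position": TCP position; "tool_rot": TCP orientation; "ft_force": force on the tool from outside, world axes, zero at the start; "torque": the same for the moment, N m; "grip_width": opening from 0.0 (shut) to 1.0 (fully open).
Only numpy, scipy, OpenCV 4.12 (cv2) and the standard library are available. Lean on these libraries where they do the work, as an engineer would, in place of code of your own. Each camera call takes 0.05 s, during which the arm holds its last target.

## Task

Close the open gear housing with the cover plate that matches its length: lay it flat on the rim with its edges flush with the housing all round, and let go of it. Then stand the steel hand weight upright, centred on the round pad in the middle of that cover, to hold it down while the seal sets. Set both down without dropping them, and leave the other cover, the tin and the screwdriver where they are.

Things in the scene. Friction and masses are not known exactly. Their poses are not given: they have to be found in the camera images.
- housing_rim (a point): Centre of the open mouth of the gear housing, at rim height, 60 mm above the bench. The housing is a grey painted open-topped rectangular box, 140 mm long (x axis of this point) by 60 mm wide (y axis) by 60 mm high, walls 8 mm, with gears inside below the rim, fixed to the bench by a low bolted foot (24 mm long, 44 mm wide, 10 mm high) at each end.
- long_cover: The matching cover: loose aluminium plate 140 mm long (x axis) by 60 mm wide (y axis) by 12 mm thick, lying flat on the bench, with a round pad 40 mm in diameter and 6 mm high in the middle of its top (pad top 18 mm above the underside). Origin: centre of its underside; z up. Either way round fits. About 0.27 kg.
- short_cover: A cover for another housing, not to be used: the same plate and pad but only 96 mm long (x axis), 60 mm wide, 12 mm thick, lying flat on the bench. Origin: centre of its underside.
- weight: Dark steel hand weight: a disc 56 mm in diameter and 30 mm high, with a round grip knob 24 mm in diameter above it from about 32 to 60 mm; overall height 60 mm, about 0.6 kg. Standing upright on the bench. Origin: centre of its underside; z up.
- tin: Bystander: closed round tin, 72 mm in diameter, 75 mm high, standing on the bench. Origin: centre of its underside.
- screwdriver: Bystander: screwdriver 200 mm long with a wooden handle, lying on the bench beyond the housing. Origin: near its middle, on its underside; x axis along it, towards the tip.
There are look-alikes about, which are no part of the job. Of the things that look like the weight, the middle-sized one is meant.

How it is judged:
On the way, in this order (a step that is already met when the one before it is completed fails the run):
1. the long cover lies flat and flush on the housing rim, let go (x of long_cover in the frame of housing_rim between -0.004 and 0.004 m and y of long_cover in the frame of housing_rim between -0.004 and 0.004 m and z of long_cover in the frame of housing_rim between -0.002 and 0.002 m and angle between the x axis of long_cover and the x axis of housing_rim, either way round below 0.06 rad and angle between long_cover's own z axis and vertical below 0.03 rad and linear speed of long_cover below 0.02 m/s and contact force between the fingers and long_cover below 0.2 N), for 0.2 s.
2. the weight stands centred on the cover's pad, let go (horizontal distance between weight and long_cover below 0.008 m and z of weight in the frame of long_cover between 0.016 and 0.02 m and angle between weight's own z axis and vertical below 0.05 rad and linear speed of weight below 0.02 m/s and contact force between the fingers and weight below 0.2 N), for 0.2 s.
At the end, for the whole second after the job is handed in: Long cover on the rim (height within 2 mm, tilt < 0.03 rad), centred within 4 mm along each side, turned < 0.06 rad from the housing; weight upright (tilt < 0.05 rad), its foot 16 to 20 mm above the cover's underside, within 8 mm of its centre; both released and still (< 0.02 m/s) (all of step 1 and all of step 2); the robot touches nothing.
It fails at once if the short cover is disturbed (moved more than 20 mm) (distance of short_cover from where it was at the start of the episode above 0.02 m).
It fails at once if the tin is disturbed (moved more than 20 mm) (distance of tin from where it was at the start of the episode above 0.02 m).
It fails at once if the screwdriver is disturbed (moved more than 20 mm) (distance of screwdriver from where it was at the start of the episode above 0.02 m).
It fails at once if the long cover is dropped: it falls free of the fingers at more than 0.5 m/s (about 13 mm of fall) (linear speed of long_cover above 0.5 m/s and contact force between the fingers and long_cover below 0.3 N).
It fails at once if the weight is dropped: it falls free of the fingers at more than 0.5 m/s (about 13 mm of fall) (linear speed of weight above 0.5 m/s and contact force between the fingers and weight below 0.3 N).
It also fails if it takes over 64 s, if anything falls off the work surface, if the arm or the gripper's body presses on something with over 40 N, if the wrist force passes 120 N, or if a joint passes its speed limit or range.

## Working session

There is one attempt and no reset: what is moved stays moved. The work goes in short steps, Python scripts to look and compute and a tool call to move; the robot and the scene stay as the last step left them, time stands still between calls to the robot, and variables do not carry over. Pictures are saved under pics/ and viewed, and the job is handed in when it is done.

Besides the shell and the picture viewer there is one more tool, called after "Call:" by a JSON object that holds its "api" and its "payload". step_arm: Moves the arm, as the interface text tells. Its arguments: {"type":"object","properties":{"plan":{"type":"array"},"squeeze":{"type":"number"}},"required":["plan"]}

```bash
mkdir -p pics; ls; python3 - <<'E'
from bench import ctrl
import cv2
s=ctrl.get_state()
for k in("time","position","tool_rot","ft_force","grip_width"):print(k,s[k])
for n in("scene","side","wrist"):
    im=ctrl.get_image(n);cv2.imwrite(f"pics/a_{n}.png",im[...,::-1]);print(n,ctrl.calibration(n))
E
```

```text
pics
time 0.0
position [0.18186447 0.62347632 0.23545116]
tool_rot [-4.44150807e-01 -3.10984339e+00  3.05683755e-03]
ft_force [0.0188634  0.39548452 0.26924949]
grip_width 1.0032935254189872
scene {'fov_y': 45.52599692014696, 'cx': 327.3631680331667, 'cy': 238.36351483961522, 'k1': -0.06940174823369354, 'rvec': array([ 1.20829963,  2.07377034, -1.09945178]), 'tvec': array([ 0.33529062, -0.19718801,  1.51573441])}
side {'fov_y': 45.66690675369427, 'cx': 323.7492756498917, 'cy': 247.16261824362215, 'k1': -0.00779280133527873, 'rvec': array([ 2.38518343, -0.0691722 ,  0.03194141]), 'tvec': array([-0.58256183,  0.03410935,  1.2707486 ])}
wrist {'fov_y': 71.57823244417243, 'cx': 323.5268369473928, 'cy': 244.40958732244417, 'k1': -0.046784529086857346, 'rvec': array([-2.32955699, -1.74736483, -0.23850568]), 'tvec': array([-0.64923576, -0.03406039,  0.39062432])}
```

View pics/a_scene.png

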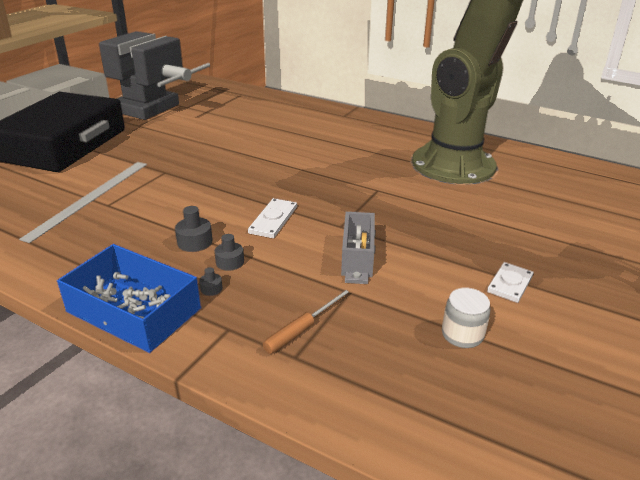

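View pics/a_side.png

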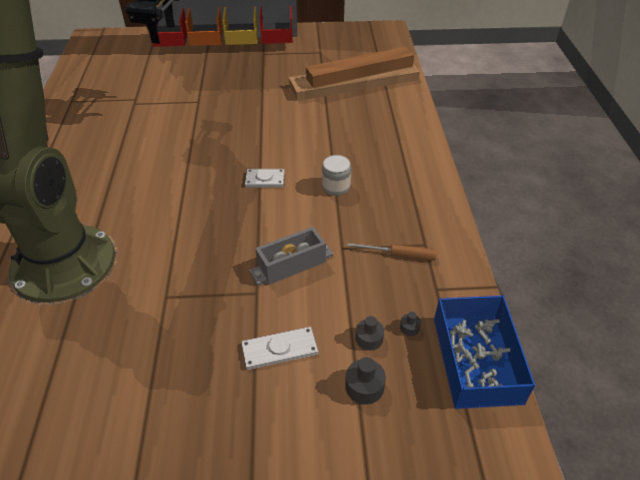

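View pics/a_wrist.png

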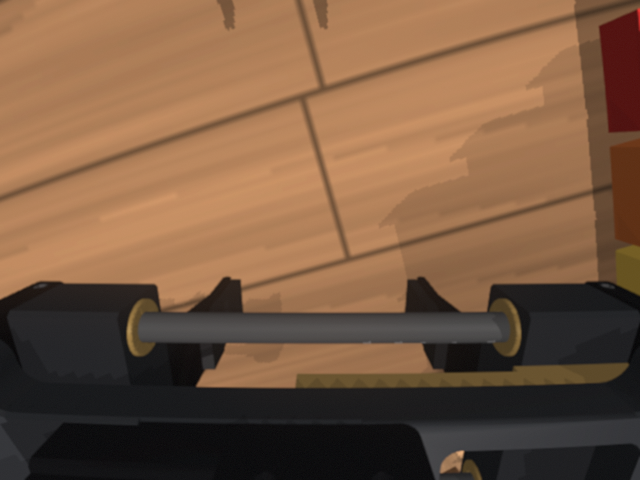

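The scene view shows three dark weights: a large one at about (193,230), a middle one at (229,252) and a small one at (210,281). The long cover is at (273,217), the housing at (358,247), the short cover at (511,281), and the tin at (466,318). The side view agrees, with the middle weight at (370,332). Next I'll measure positions with the masks.

```bash
cat > h.py <<'E'
from bench import ctrl
import numpy as np, cv2
from scipy.spatial.transform import Rotation as R
def cal(n):
    c=ctrl.calibration(n);f=240/np.tan(np.radians(c["fov_y"])/2)
    return np.array([[f,0,c["cx"]],[0,f,c["cy"]],[0,0,1]]),np.array([c["k1"],0,0,0,0.]),np.array(c["rvec"],float),np.array(c["tvec"],float)
def proj(C,P):
    K,d,r,t=C;return cv2.projectPoints(np.asarray(P,float).reshape(-1,1,3),r,t,K,d)[0].reshape(-1,2)
def back(C,uv,z):
    K,d,r,t=C;p=cv2.undistortPoints(np.asarray(uv,float).reshape(-1,1,2),K,d).reshape(-1,2)
    Rm=R.from_rotvec(r).as_matrix();o=-Rm.T@t;D=np.c_[p,np.ones(len(p))]@Rm
    s=(z-o[2])/D[:,2];return o+s[:,None]*D
E
python3 - <<'E'
from h import *
for n in("scene","side"):
    C=cal(n);im=ctrl.get_image(n);v=im.copy()
    for l,z in(("housing_rim",.03),("long_cover",.01),("weight",.03),("tin",.04),("short_cover",.01),("screwdriver",.01)):
        for i,o in enumerate(ctrl.cut_out(n,l)):
            m=o["pixels"];ys,xs=np.nonzero(m)
            if len(xs)==0:continue
            print(n,l,round(o["score"],2),o["rect"],len(xs),np.round(back(C,[[xs.mean(),ys.mean()]],z)[0,:2],3))
            np.save(f"m_{n}_{l}_{i}.npy",m)
    cv2.imwrite(f"pics/b_{n}.png",v[...,::-1])
im=cv2.imread("pics/a_side.png");cv2.imwrite("pics/b_crop.png",cv2.resize(im[220:420,230:480],None,fx=3,fy=3,interpolation=2))
im=cv2.imread("pics/a_scene.png");cv2.imwrite("pics/b_crop2.png",cv2.resize(im[180:320,160:400],None,fx=3,fy=3,interpolation=2))
E
```

```text
scene long_cover 0.88 [247.2, 199.1, 50.6, 36.0] 1115 [ 0.489 -0.25 ]
scene weight 0.79 [174.7, 206.4, 38.3, 47.2] 1251 [ 0.641 -0.343]
scene weight 0.77 [216.0, 233.6, 24.4, 35.2] 824 [ 0.668 -0.232]
scene weight 0.57 [339.9, 210.9, 35.5, 71.6] 2306 [ 0.518 -0.028]
scene tin 0.68 [439.6, 289.4, 49.0, 54.4] 2338 [0.63  0.226]
scene short_cover 0.59 [486.5, 266.9, 48.4, 35.0] 1082 [0.451 0.262]
scene screwdriver 0.66 [261.4, 292.9, 85.7, 61.3] 922 [ 0.771 -0.025]
scene screwdriver 0.64 [441.1, 288.8, 47.6, 57.6] 2328 [0.593 0.219]
side long_cover 0.72 [237.7, 331.7, 81.2, 38.1] 2117 [ 0.481 -0.259]
side weight 0.83 [355.7, 318.7, 28.9, 32.8] 758 [ 0.658 -0.251]
side weight 0.69 [399.6, 312.2, 21.1, 26.4] 396 [ 0.74  -0.232]
side weight 0.63 [344.3, 359.6, 42.3, 46.3] 1464 [ 0.638 -0.352]
side tin 0.74 [322.8, 159.4, 27.5, 33.9] 982 [0.626 0.222]
side short_cover 0.8 [242.8, 168.4, 37.6, 18.5] 690 [0.445 0.256]
side screwdriver 0.86 [351.3, 242.1, 86.6, 16.5] 604 [ 0.77 -0.02]
```

View pics/b_crop.png

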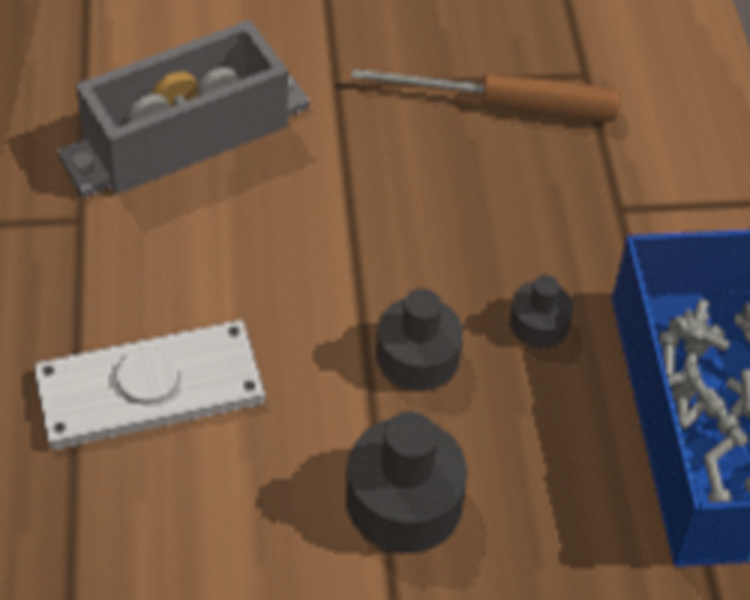

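View pics/b_crop2.png

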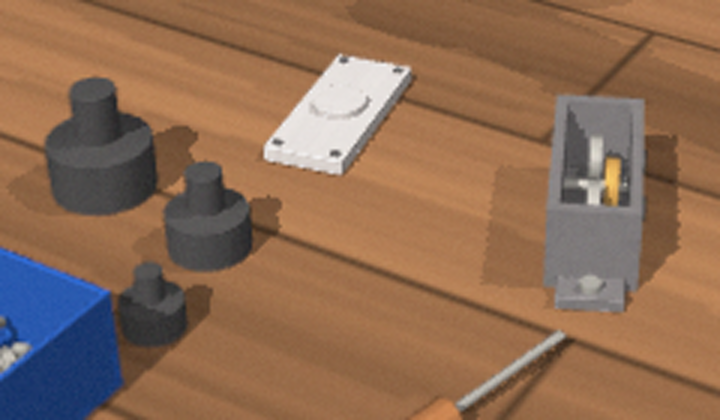

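Middle weight confirmed: side crop (418,340), disc about 55 mm across at the cover's scale. It is flanked by a larger one at (405,480) and a smaller one at (542,312). Next, rough poses from hand-picked corners in both views.

```bash
cat >> h.py <<'E'
from scipy.optimize import least_squares
def rect(x,y,a,z,L=.14,W=.06):
    c,s=np.cos(a),np.sin(a)
    return np.array([[x+c*i*L/2-s*j*W/2,y+s*i*L/2+c*j*W/2,z] for i,j in((-1,1),(1,1),(1,-1),(-1,-1))])
def fitrect(obs,z,x0):
    f=lambda p:np.concatenate([(proj(C,rect(*p,z))-uv).ravel() for C,uv in obs])
    r=least_squares(f,x0,loss="soft_l1");return r.x,f(r.x)
E
python3 - <<'E'
from h import *
S,T=cal("side"),cal("scene")
s=lambda p:np.array(p)/3+[230,220]
t=lambda p:np.array(p)/3+[160,180]
cs=s([(38,363),(243,321),(265,397),(50,438)])
hs=s([(80,88),(247,25),(290,68),(122,130)])
# order: (-x,+y),(+x,+y),(+x,-y),(-x,-y); scene: robot up => -x up, +y right
ct=t([(413,68),(343,165),(265,152),(340,55)])
ht=t([(643,98),(640,213),(547,206),(558,97)])
for n,a,b,z,x0 in(("cover",cs,ct,.012,(.48,-.255,.2)),("hous",hs,ht,.06,(.51,-.05,.3))):
    for o in ([(S,a)],[(T,b)],[(S,a),(T,b)]):
        p,e=fitrect(o,z,x0);print(n,np.round(p,4),np.round(e,1))
ms=np.load("m_side_weight_0.npy");mt=np.load("m_scene_weight_1.npy")
def wp(x,y):
    th=np.linspace(0,2*np.pi,60);P=[]
    for r,z in((.028,0),(.028,.03),(.012,.032),(.012,.06)):P+= [[x+r*np.cos(a),y+r*np.sin(a),z] for a in th]
    return P
def box(u):return np.r_[u.min(0),u.max(0)]
tg=[box(np.argwhere(m)[:,::-1]) for m in(ms,mt)]
f=lambda p:np.concatenate([box(proj(C,wp(*p)))-g for C,g in((S,tg[0]),(T,tg[1]))])
r=least_squares(f,(.66,-.245));print(r.x,np.round(f(r.x),1))
E
```

```text
cover [ 0.4832 -0.2566  0.1757] [-0.7 -0.4  0.8  0.1  0.2 -0.3 -0.3  0.6]
cover [ 0.482  -0.2512  0.1993] [-0.   0.5  0.3 -0.1 -0.1 -0.9 -0.2  0.5]
cover [ 0.4823 -0.2536  0.1923] [-1.2 -1.1 -0.1 -1.5 -0.1 -2.2 -0.3 -0.3 -0.9  0.4 -1.  -0.4 -1.4 -1.2
 -0.9  0.3]
hous [ 0.513  -0.0347  0.4864] [-0.1  0.1  0.6 -2.7  0.4 -0.3 -1.1  4.2]
hous [ 0.5063 -0.0336  0.4258] [ 0.3  0.   0.6  0.1 -0.6  0.5 -0.3 -1.3]
hous [ 0.5104 -0.0325  0.4386] [-1.4 -1.9  0.8 -2.6 -0.6  0.2 -3.7  2.6 -0.5  0.9  0.7  1.3 -0.6  1.9
 -1.2 -0.2]
[ 0.6585717  -0.24112349] [-1.5 -1.1  0.8  0.8 -0.7 -0.4  0.2  0.9]
```

```bash
cat >> h.py <<'E'
def rel(target,ang=None,pose=None):
    """shift/turn in tool axes to target with tool down, tool x axis at world yaw ang (mod pi choices)"""
    s=ctrl.get_state();p,r=(np.array(s["position"]),R.from_rotvec(s["tool_rot"])) if pose is None else pose
    out=r.inv().apply(np.array(target)-p)
    rv=None
    if ang is not None:
        c,n=np.cos(ang),np.sin(ang)
        g=R.from_matrix(np.array([[c,n,0],[n,-c,0],[0,0,-1]]).T if False else np.column_stack([[c,n,0],[n,-c,0],[0,0,-1]]))
        rv=(r.inv()*g).as_rotvec()
    return np.round(out,4),None if rv is None else np.round(rv,4)
E
python3 - <<'E'
from h import *
s=ctrl.get_state();r=R.from_rotvec(s["tool_rot"]);print(r.as_matrix().round(3),s["joint_positions"])
K,d,rv,t=cal("wrist");Rm=R.from_rotvec(rv).as_matrix();o=-Rm.T@t
print("cam in tool",r.inv().apply(o-s["position"]).round(4),"axes in tool\n",(r.inv().as_matrix()@Rm.T).round(3))
for w in([.33,.5,.235],[.45,.3,.235],[.5,.1,.235],[.50,-.1,.235],[.48,-.25,.235]):print(w,rel(w))
for a in(.19,.19+np.pi,.19-np.pi):print(rel([.48,-.25,.235],a))
E
```

```text
[[-0.96  0.28  0.  ]
 [ 0.28  0.96  0.  ]
 [-0.    0.   -1.  ]] [-1.27287044  0.32099903 -0.07011221  1.45052165  0.02260382  1.37080337
 -0.05687013]
cam in tool [ 7.270e-02  1.000e-04 -1.485e-01] axes in tool
 [[-0.    -0.963 -0.27 ]
 [ 1.    -0.    -0.   ]
 [ 0.    -0.27   0.963]]
[0.33, 0.5, 0.235] (array([-0.1768, -0.0776,  0.0016]), None)
[0.45, 0.3, 0.235] (array([-0.348 , -0.236 ,  0.0016]), None)
[0.5, 0.1, 0.235] (array([-0.4519, -0.414 ,  0.0016]), None)
[0.5, -0.1, 0.235] (array([-0.5079, -0.606 ,  0.0016]), None)
[0.48, -0.25, 0.235] (array([-0.5307, -0.7556,  0.0016]), None)
(array([-0.5307, -0.7556,  0.0016]), array([ 1.0000e-04, -1.0000e-04,  2.6678e+00]))
(array([-0.5307, -0.7556,  0.0016]), array([ 0.000e+00,  1.000e-04, -4.738e-01]))
(array([-0.5307, -0.7556,  0.0016]), array([ 0.000e+00,  1.000e-04, -4.738e-01]))
```

Call:
{"api": "step_arm", "payload": {"plan": [[[0, 0, 0.16], [-0.045, -0.02, 0], 0], [[0, 0, 0.32], [-0.09, -0.04, 0], 0], [[0, 0, 0.48], [-0.135, -0.06, 0], 0], [[0, 0, 0.64], [-0.177, -0.078, 0], 0], [[0, 0, 0.8], [-0.22, -0.118, 0], 0], [[0, 0, 0.96], [-0.263, -0.158, 0], 0], [[0, 0, 1.12], [-0.305, -0.197, 0], 0], [[0, 0, 1.28], [-0.348, -0.236, 0], 0], [[0, 0, 1.44], [-0.375, -0.28, 0], 0], [[0, 0, 1.6], [-0.4, -0.325, 0], 0]]}}

```text
time: 2.1
position: [0.4756, 0.1982, 0.2368]
tool_rot: [2.546, 1.841, 0.001]
ft_force: [0.4, 0.5, -0.1]
grip_width: 1.003
```

```bash
python3 - <<'E'
from h import *
s=ctrl.get_state();print(s["time"],s["position"],s["joint_positions"].round(2))
# view housing: cam at tool x +.073, optical axis tilted back -.27 x => at z .06 hits tool x ~ +.073-.28*.32=-.017
print(rel([.535,-.03,.235],.43), rel([.49,-.25,.235],.19))
E
```

```text
2.1 [0.47563641 0.19818561 0.23681246] [-0.83  0.03  0.39  1.79 -0.01  1.32 -0.75]
(array([-0.1981,  0.1279,  0.0018]), array([ 2.00e-04, -8.00e-04,  8.22e-01])) (array([-0.4211,  0.1541,  0.0016]), array([ 1.000e-04, -9.000e-04,  1.062e+00]))
```

```bash
python3 - <<'E'
from h import *
print(rel([.447,-.062,.28],.43))
E
```

```text
(array([-0.256 ,  0.0544, -0.0433]), array([ 2.00e-04, -8.00e-04,  8.22e-01]))
```

Call:
{"api": "step_arm", "payload": {"plan": [[[0, 0, 0.14], [-0.043, 0.009, -0.007], 0], [[0, 0, 0.28], [-0.086, 0.018, -0.014], 0], [[0, 0, 0.42], [-0.13, 0.027, -0.021], 0], [[0, 0, 0.56], [-0.172, 0.036, -0.028], 0], [[0, 0, 0.7], [-0.215, 0.045, -0.035], 0], [[0, 0, 0.822], [-0.256, 0.054, -0.043], 0], [[0, 0, 0.822], [-0.256, 0.054, -0.043], 0], [[0, 0, 0.822], [-0.256, 0.054, -0.043], 0], [[0, 0, 0.822], [-0.256, 0.054, -0.043], 0], [[0, 0, 0.822], [-0.256, 0.054, -0.043], 0]]}}

```text
time: 3.35
position: [0.4476, -0.0592, 0.2793]
tool_rot: [3.066, 0.683, -0.001]
ft_force: [-0.6, 0.0, 0.2]
grip_width: 1.004
```

```bash
python3 - <<'E'
from h import *
s=ctrl.get_state();print(s["time"],s["position"],s["joint_positions"].round(2))
C=cal("wrist");np.savez("wc1.npz",K=C[0],d=C[1],r=C[2],t=C[3]);im=ctrl.get_image("wrist");cv2.imwrite("pics/c_wrist.png",im[...,::-1])
print(proj(C,rect(.51,-.0325,.4386,.06)).round())
E
```

```text
3.35 [ 0.44759408 -0.05916758  0.27925496] [-0.59 -0.18  0.59  1.87  0.1   1.42 -1.15]
[[298. 222.]
 [296.  88.]
 [354.  88.]
 [352. 222.]]
```

View pics/c_wrist.png

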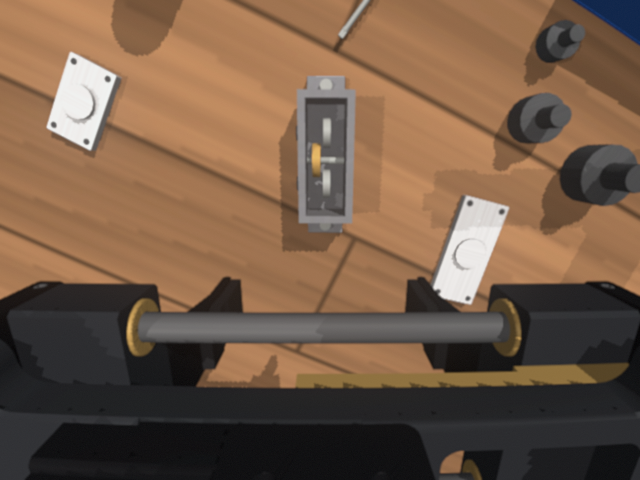

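The wrist view shows the housing at (326,155), the long cover at (470,250), the short cover at (82,100) and the three weights at the upper right, the middle one at (538,118). I'll enlarge it to pick corners.

```bash
python3 - <<'E'
import cv2
im=cv2.imread("pics/c_wrist.png")
cv2.imwrite("pics/c1.png",cv2.resize(im[65:245,270:390],None,fx=5,fy=5,interpolation=2)[:600*10//10+300][:, :])
a=cv2.resize(im[80:110,285:365],None,fx=8,fy=8,interpolation=2);b=cv2.resize(im[205:235,285:365],None,fx=8,fy=8,interpolation=2)
cv2.imwrite("pics/c1.png",cv2.vconcat([a,b]))
cv2.imwrite("pics/c2.png",cv2.resize(im[185:315,420:520],None,fx=5,fy=5,interpolation=2)[:600])
E
```

```text
(no output)
```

View pics/c1.png

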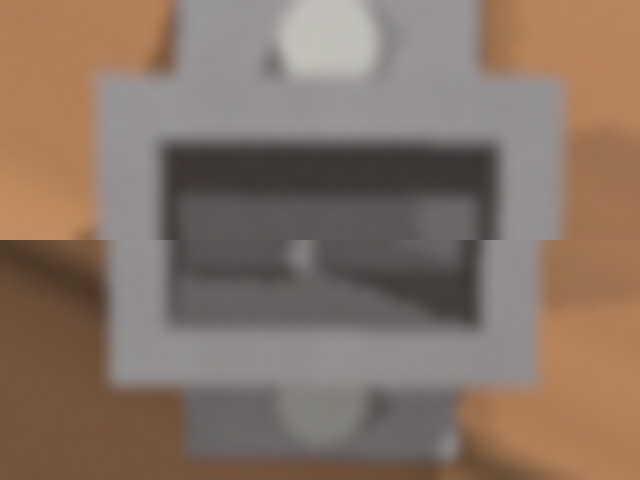

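View pics/c2.png

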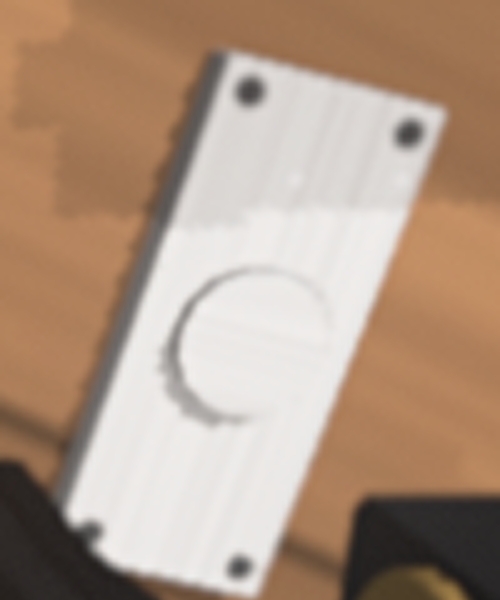

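```bash
python3 - <<'E'
from h import *
w=np.load("wc1.npz");W=(w["K"],w["d"],w["r"],w["t"])
S,T=cal("side"),cal("scene")
s=lambda p:(np.array(p)+.5)/3+[229.5,219.5]
t=lambda p:(np.array(p)+.5)/3+[159.5,179.5]
# order (-x,+y),(+x,+y),(+x,-y),(-x,-y); wrist: up=+x, left=+y
hw=np.array([(107,385+960+40-1000+615-0),(97,75),(566,75),(538,385)],float)
hw=np.array([[298.0,222.7],[296.7,88.9],[355.3,88.9],[351.8,222.7]])
cw=(np.array([(62,522),(228,52),(447,110),(258,597)])+.5)/5+[419.5,184.5]
hs=s([(80,88),(247,25),(290,68),(122,130)]);ht=t([(643,98),(640,213),(547,206),(558,97)])
cs=s([(38,363),(243,321),(265,397),(50,438)]);ct=t([(413,68),(343,165),(265,152),(340,55)])
for n,ob,z,x0 in(("h",[(W,hw)],.06,(.51,-.03,.43)),("c",[(W,cw)],.012,(.48,-.25,.19)),("h all",[(W,hw),(S,hs),(T,ht)],.06,(.51,-.03,.43)),("c all",[(W,cw),(S,cs),(T,ct)],.012,(.48,-.25,.19))):
    p,e=fitrect(ob,z,x0);print(n,np.round(p,4),np.round(e[:8],1))
print(ctrl.get_state()["position"])
print(rel([.482,-.253,.1],.19))
E
```

```text
h [ 0.5095 -0.0333  0.4321] [ 0.4 -0.1 -0.1 -0.2 -0.1  0.2 -0.2  0.2]
c [ 0.4819 -0.2554  0.2036] [-1.3  5.8  0.4 -0.2  0.2 -0.6  0.3 -0.1]
h all [ 0.5095 -0.0333  0.4335] [ 0.5 -0.1 -0.2 -0.2 -0.2  0.1 -0.1  0.1]
c all [ 0.4819 -0.2547  0.196 ] [-2.1  5.4  0.3 -0.5  0.  -0.5 -0.6 -0.2]
[ 0.44761313 -0.05934802  0.27933162]
(array([-0.0508,  0.19  ,  0.1794]), array([1.000e-04, 5.000e-04, 2.476e-01]))
```

```bash
python3 - <<'E'
from h import *
print(rel([.399,-.273,.2],.2036))
E
```

```text
(array([-0.1345,  0.1729,  0.0794]), array([1.00e-04, 5.00e-04, 2.34e-01]))
```

Call:
{"api": "step_arm", "payload": {"plan": [[[0, 0, 0.05], [-0.027, 0.035, 0], 0], [[0, 0, 0.1], [-0.054, 0.07, 0], 0], [[0, 0, 0.15], [-0.08, 0.104, 0.02], 0], [[0, 0, 0.2], [-0.108, 0.138, 0.04], 0], [[0, 0, 0.234], [-0.134, 0.173, 0.06], 0], [[0, 0, 0.234], [-0.134, 0.173, 0.079], 0], [[0, 0, 0.234], [-0.134, 0.173, 0.079], 0], [[0, 0, 0.234], [-0.134, 0.173, 0.079], 0], [[0, 0, 0.234], [-0.134, 0.173, 0.079], 0], [[0, 0, 0.234], [-0.134, 0.173, 0.079], 0]]}}

```text
time: 4.65
position: [0.3997, -0.2733, 0.2011]
tool_rot: [3.125, 0.318, 0.002]
ft_force: [-0.3, -0.5, -0.2]
grip_width: 0.998
```

```bash
python3 - <<'E'
from h import *
s=ctrl.get_state();print(s["time"],s["position"],s["tool_rot"])
C=cal("wrist");np.savez("wc2.npz",K=C[0],d=C[1],r=C[2],t=C[3]);im=ctrl.get_image("wrist");cv2.imwrite("pics/d_wrist.png",im[...,::-1])
print(proj(C,rect(.482,-.2553,.2036,.012)).round())
E
```

```text
4.65 [ 0.39966935 -0.27334647  0.20111049] [3.12534766e+00 3.17910667e-01 1.81181321e-03]
[[293. 213.]
 [289.  64.]
 [354.  64.]
 [351. 213.]]
```

View pics/d_wrist.png

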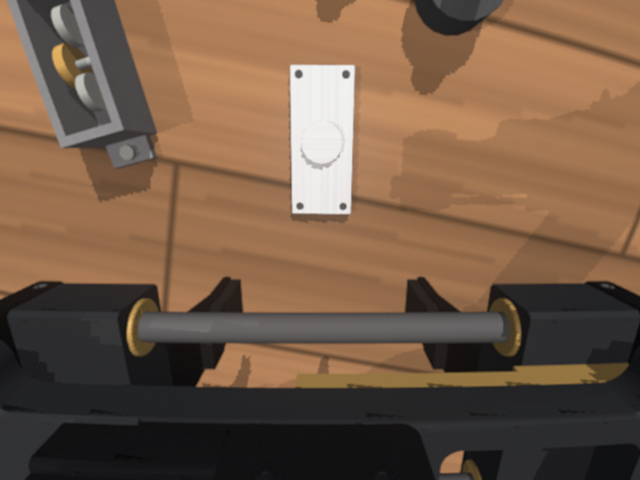

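The long cover fills (290–354, 65–213), close to the prediction. Refining it with a subpixel fit.

```bash
python3 - <<'E'
from h import *
w=np.load("wc2.npz");W=(w["K"],w["d"],w["r"],w["t"])
im=cv2.imread("pics/d_wrist.png");m=((im.min(2)>150)).astype(np.uint8);m[:,:270]=0;m[:,370:]=0;m[240:]=0
m=cv2.morphologyEx(m,cv2.MORPH_CLOSE,np.ones((9,9)))
c=max(cv2.findContours(m,0,2)[0],key=cv2.contourArea)
a=cv2.approxPolyDP(c,6,True)[:,0];print(a.tolist(),cv2.contourArea(c))
g=cv2.cornerSubPix(im[...,2]*1 if 0 else cv2.cvtColor(im,6),a.astype(np.float32).reshape(-1,1,2),(5,5),(-1,-1),(3,30,.01)).reshape(-1,2)
print(g)
pred=proj(W,rect(.482,-.2553,.2036,.012))
o=np.array([g[np.argmin(((g-q)**2).sum(1))] for q in pred])
p,e=fitrect([(W,o)],.012,(.482,-.255,.2));print(p,e.round(2))
print(rel([p[0],p[1],.1],p[2]))
E
```

```text
[[290, 65], [292, 212], [349, 213], [354, 66]] 9016.5
[[289.94794   64.603584]
 [292.6493   212.55392 ]
 [349.07126  212.7289  ]
 [354.27655   64.98745 ]]
[ 0.48150101 -0.25513115  0.19354629] [-0.89  0.44 -0.25 -0.57  0.17 -0.32  1.12  0.77]
(array([ 0.0838, -0.0015,  0.1011]), array([ 0.0002, -0.001 ,  0.0089]))
```

Call:
{"api": "step_arm", "payload": {"plan": [[[0, 0, 0.007], [0.042, -0.001, 0.03], 0], [[0, 0, 0.007], [0.084, -0.001, 0.06], 0], [[0, 0, 0.007], [0.084, -0.001, 0.1], 0], [[0, 0, 0.007], [0.084, -0.001, 0.14], 0], [[0, 0, 0.007], [0.084, -0.001, 0.165], 0], [[0, 0, 0.007], [0.084, -0.001, 0.178], 0], [[0, 0, 0.007], [0.084, -0.001, 0.184], 0], [[0, 0, 0.007], [0.084, -0.001, 0.184], 0], [[0, 0, 0.007], [0.084, -0.001, 0.184], 0], [[0, 0, 0.007], [0.084, -0.001, 0.184], 0]]}}

```text
time: 5.95
position: [0.4819, -0.2559, 0.0173]
tool_rot: [3.126, 0.306, 0.002]
ft_force: [-0.8, 0.3, 0.0]
grip_width: 0.999
```

Call:
{"api": "step_arm", "payload": {"plan": [[[0, 0, 0], [0, 0, 0], 30], [[0, 0, 0], [0, 0, 0], 60], [[0, 0, 0], [0, 0, 0], 75], [[0, 0, 0], [0, 0, 0], 90], [[0, 0, 0], [0, 0, 0], 110], [[0, 0, 0], [0, 0, 0], 150], [[0, 0, 0], [0, 0, 0], 255], [[0, 0, 0], [0, 0, 0], 255], [[0, 0, 0], [0, 0, 0], 255], [[0, 0, 0], [0, 0, 0], 255]], "squeeze": 25}}

```text
time: 7.2
position: [0.4812, -0.2556, 0.0165]
tool_rot: [-3.126, -0.306, 0.0]
ft_force: [-0.8, 2.4, 1.8]
grip_width: 0.683
```

```bash
python3 - <<'E'
from h import *
s=ctrl.get_state();print(s["time"],s["position"],s["tool_rot"],s["ft_force"],s["grip_width"])
C=cal("side");im=ctrl.get_image("side");cv2.imwrite("pics/e_side.png",cv2.resize(im[200:400,200:450,::-1],None,fx=3,fy=3))
E
```

```text
7.2 [ 0.48123497 -0.25556532  0.0165042 ] [-3.12635858e+00 -3.05722299e-01  1.63627639e-05] [-0.80654903  2.37497194  1.80588391] 0.6831026159160978
```

View pics/e_side.png

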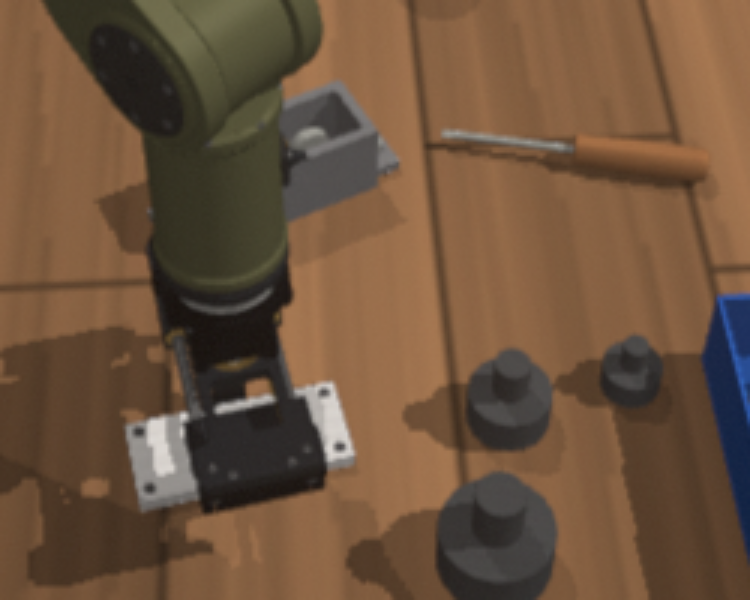

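Gripped at about 59 mm, jaws across the width. Lifting and carrying to above the housing.

```bash
python3 - <<'E'
from h import *
print(rel([.5095,-.0333,.126],.4325))
E
```

```text
(array([ 0.0708, -0.2127, -0.1094]), array([-2.000e-04, -1.000e-04, -2.376e-01]))
```

Call:
{"api": "step_arm", "payload": {"plan": [[[0, 0, 0], [0, 0, -0.01], 255], [[0, 0, 0], [0, 0, -0.03], 255], [[0, 0, 0], [0, 0, -0.06], 255], [[0, 0, 0], [0, 0, -0.09], 255], [[0, 0, -0.04], [0.012, -0.035, -0.11], 255], [[0, 0, -0.08], [0.024, -0.071, -0.11], 255], [[0, 0, -0.12], [0.036, -0.107, -0.11], 255], [[0, 0, -0.16], [0.048, -0.143, -0.11], 255], [[0, 0, -0.2], [0.06, -0.178, -0.11], 255], [[0, 0, -0.238], [0.071, -0.213, -0.11], 255]]}}

```text
time: 8.5
position: [0.5103, -0.0325, 0.128]
tool_rot: [3.068, 0.675, 0.004]
ft_force: [0.4, -0.0, -2.3]
grip_width: 0.686
```

Call:
{"api": "step_arm", "payload": {"plan": [[[0, 0, 0], [0, 0, 0], 255], [[0, 0, 0], [0, 0, 0], 255], [[0, 0, 0], [0, 0, 0], 255], [[0, 0, 0], [0, 0, 0], 255], [[0, 0, 0], [0, 0, 0], 255], [[0, 0, 0], [0, 0, 0], 255], [[0, 0, 0], [0, 0, 0], 255], [[0, 0, 0], [0, 0, 0], 255], [[0, 0, 0], [0, 0, 0], 255], [[0, 0, 0], [0, 0, 0], 255]]}}

```text
time: 9.75
position: [0.5097, -0.033, 0.1266]
tool_rot: [-3.068, -0.675, -0.0]
ft_force: [0.2, 0.5, -2.6]
grip_width: 0.687
```

```bash
python3 - <<'E'
from h import *
s=ctrl.get_state();print(s["time"],s["position"],s["tool_rot"],s["ft_force"],s["grip_width"])
for n in("wrist","side","scene"):
    im=ctrl.get_image(n);cv2.imwrite(f"pics/f_{n}.png",im[...,::-1])
E
python3 - <<'E'
import cv2
a=cv2.imread("pics/f_side.png")[180:330,200:400];b=cv2.imread("pics/f_scene.png")[150:300,270:470]
cv2.imwrite("pics/f_c.png",cv2.resize(cv2.hconcat([a,b]),None,fx=2,fy=2,interpolation=2))
E
```

```text
9.75 [ 0.5096761  -0.0329909   0.12655949] [-3.06823471e+00 -6.74687693e-01 -1.20395130e-04] [ 0.18509995  0.49127064 -2.62565404] 0.6866253606947254
```

View pics/f_wrist.png

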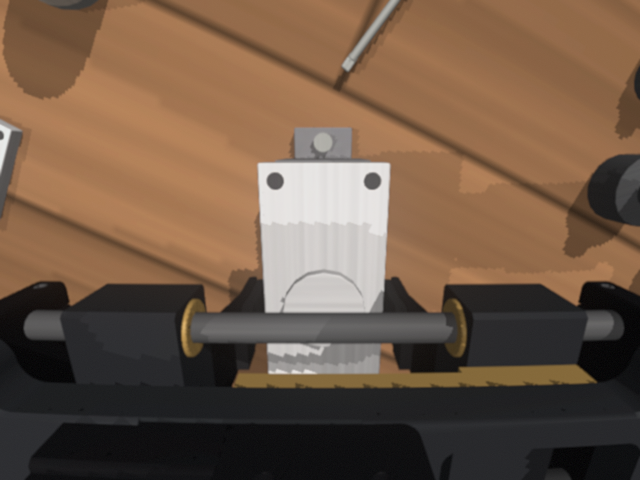

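View pics/f_c.png

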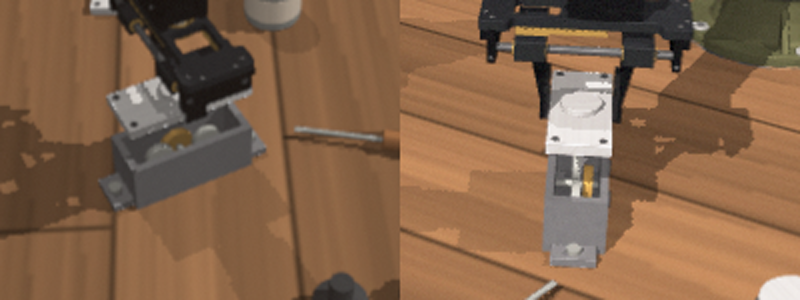

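The cover hangs level over the housing; in the wrist view its front corners are near (258,164) and (390,163). Checking its offset in the grip.

```bash
python3 - <<'E'
from h import *
C=cal("wrist");s=ctrl.get_state()
im=cv2.imread("pics/f_wrist.png");g=cv2.cvtColor(im,6)
c=cv2.cornerSubPix(g,np.float32([[259,164],[389,163]]).reshape(-1,1,2),(6,6),(-1,-1),(3,30,.01)).reshape(-1,2);print(c)
q=R.from_rotvec(s["tool_rot"]).inv().as_matrix() 
for z in(.1205,.122,.1235):
    b=back(C,c,z);loc=(b-s["position"])@R.from_rotvec(s["tool_rot"]).as_matrix();print(z,loc.round(4),np.linalg.norm(b[0]-b[1]).round(4))
print("pred",proj(C,rect(.5097,-.033,.433,.122)).round(1)[1:3])
# housing foot/other check: predicted short face corners
print(rel([.5095,-.0333,.0766],.4325))
# cover front corners in scene/side
for n in("side","scene"):print(n,proj(cal(n),rect(.5097,-.033,.433,.122)).round(1).tolist())
E
python3 - <<'E'
import cv2
a=cv2.imread("pics/f_side.png")[210:270,240:340];b=cv2.imread("pics/f_scene.png")[170:290,310:410]
cv2.imwrite("pics/g1.png",cv2.resize(a,None,fx=6,fy=6,interpolation=2));cv2.imwrite("pics/g2.png",cv2.resize(b,None,fx=5,fy=5,interpolation=2))
E
```

```text
[[257.54355 162.56165]
 [389.4347  162.79037]]
0.1205 [[ 0.0699 -0.0292  0.0061]
 [ 0.0698  0.0306  0.0061]] 0.0597
0.122 [[ 0.0699 -0.0289  0.0046]
 [ 0.0698  0.0303  0.0046]] 0.0592
0.1235 [[ 0.07   -0.0286  0.0031]
 [ 0.0699  0.03    0.0031]] 0.0586
pred [[255.1 162.4]
 [388.8 162.3]]
(array([-0.0003,  0.0002,  0.05  ]), array([-0.    , -0.0001,  0.0004]))
side [[252.4, 226.9], [312.6, 205.4], [325.9, 222.6], [264.3, 245.6]]
scene [[376.0, 186.8], [375.9, 223.7], [342.6, 221.9], [346.0, 185.3]]
```

View pics/g2.png

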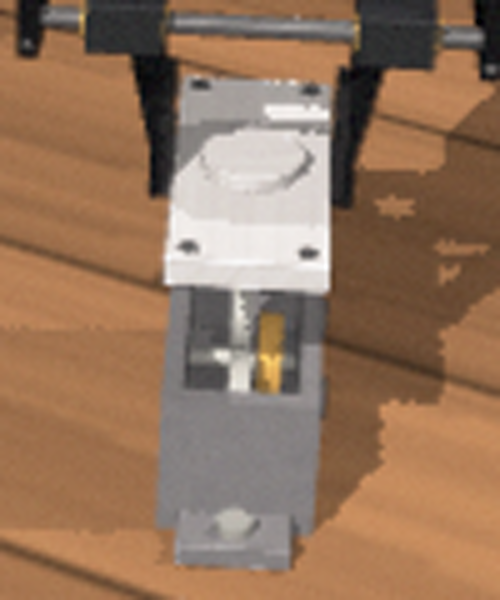

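Call:
{"api": "step_arm", "payload": {"plan": [[[0, 0, 0], [0, 0, 0.01], 255], [[0, 0, 0], [0, 0, 0.022], 255], [[0, 0, 0], [0, 0, 0.034], 255], [[0, 0, 0], [0, 0, 0.04], 255], [[0, 0, 0], [0, 0, 0.044], 255], [[0, 0, 0], [0, 0, 0.046], 255], [[0, 0, 0], [0, 0, 0.048], 255], [[0, 0, 0], [0, 0, 0.049], 255], [[0, 0, 0], [0, 0, 0.049], 255], [[0, 0, 0], [0, 0, 0.049], 255]]}}

```text
time: 11.15
position: [0.5098, -0.033, 0.0777]
tool_rot: [-3.068, -0.675, -0.001]
ft_force: [-0.3, -0.2, -2.4]
grip_width: 0.684
```

```bash
python3 - <<'E'
from h import *
s=ctrl.get_state();print(s["time"],s["position"],s["tool_rot"],s["ft_force"],s["grip_width"])
for n,(a,b,c,d) in(("side",(200,300,230,360)),("scene",(170,290,300,430))):
    im=ctrl.get_image(n);cv2.imwrite(f"pics/i_{n}.png",cv2.resize(im[a:b,c:d,::-1],None,fx=5,fy=5,interpolation=2))
E
```

```text
11.15 [ 0.50979691 -0.03299301  0.07769039] [-3.06821296e+00 -6.74632579e-01 -5.98497711e-04] [-0.26546544 -0.20713497 -2.40459276] 0.6835237972164123
```

View pics/i_side.png

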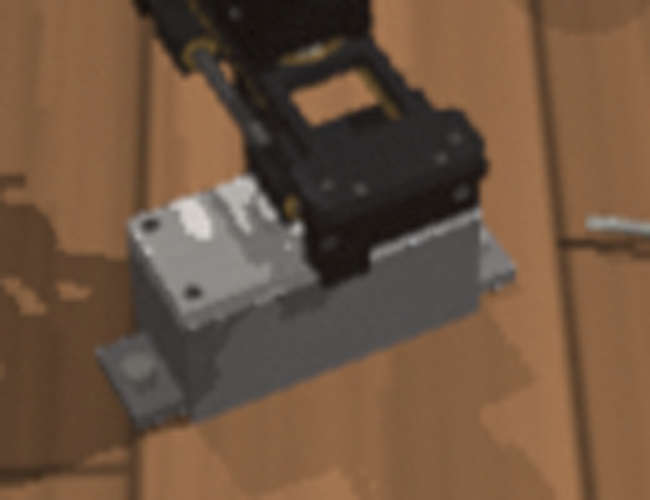

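View pics/i_scene.png

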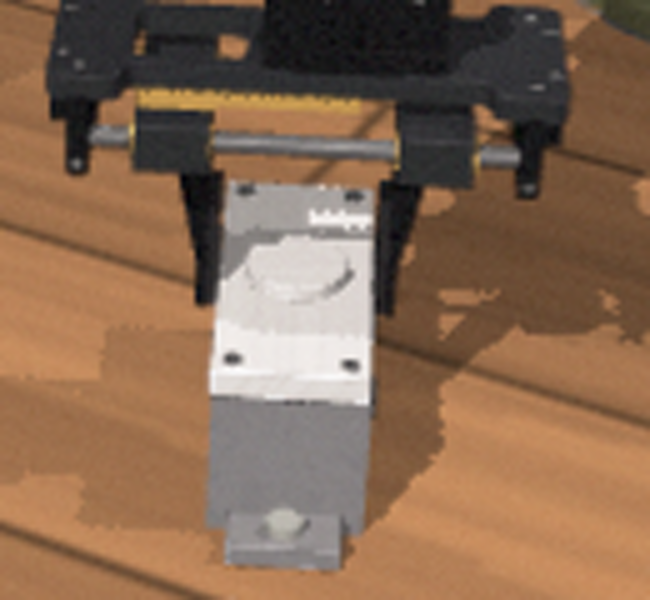

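Flush in both views, about 1 mm above the rim, with no contact force yet. Lowering to contact, then opening and lifting off.

Call:
{"api": "step_arm", "payload": {"plan": [[[0, 0, 0], [0, 0, 0.0005], 255], [[0, 0, 0], [0, 0, 0.001], 255], [[0, 0, 0], [0, 0, 0.0014], 255], [[0, 0, 0], [0, 0, 0.0014], 255], [[0, 0, 0], [0, 0, 0.0014], 150], [[0, 0, 0], [0, 0, 0.0014], 80], [[0, 0, 0], [0, 0, 0.0014], 40], [[0, 0, 0], [0, 0, 0.0014], 0], [[0, 0, 0], [0, 0, 0.0014], 0], [[0, 0, 0], [0, 0, 0.0014], 0]]}}

```text
time: 12.5
position: [0.5097, -0.0331, 0.0761]
tool_rot: [3.068, 0.674, 0.0]
ft_force: [1.0, 0.7, -0.0]
grip_width: 0.982
```

Call:
{"api": "step_arm", "payload": {"plan": [[[0, 0, 0], [0, 0, -0.01], 0], [[0, 0, 0], [0, 0, -0.03], 0], [[0, 0, 0], [0, 0, -0.06], 0], [[0, 0, 0], [-0.03, 0, -0.09], 0], [[0, 0, 0], [-0.06, 0, -0.12], 0], [[0, 0, 0], [-0.07, 0, -0.15], 0], [[0, 0, 0], [-0.07, 0, -0.15], 0], [[0, 0, 0], [-0.07, 0, -0.15], 0], [[0, 0, 0], [-0.07, 0, -0.15], 0], [[0, 0, 0], [-0.07, 0, -0.15], 0]]}}

```text
time: 13.75
position: [0.4458, -0.0623, 0.2253]
tool_rot: [3.068, 0.675, -0.003]
ft_force: [1.0, -0.0, 0.3]
grip_width: 0.999
```

```bash
python3 - <<'E'
from h import *
s=ctrl.get_state();print(s["time"],s["position"],s["tool_rot"],s["ft_force"],s["grip_width"])
C=cal("wrist");np.savez("wc3.npz",K=C[0],d=C[1],r=C[2],t=C[3]);im=ctrl.get_image("wrist");cv2.imwrite("pics/j_wrist.png",im[...,::-1])
print(proj(C,rect(.5095,-.0333,.4325,.072)).round(1))
im=ctrl.get_image("scene");cv2.imwrite(f"pics/j_scene.png",cv2.resize(im[170:290,300:430,::-1],None,fx=5,fy=5,interpolation=2))
E
```

```text
13.75 [ 0.44582576 -0.06232796  0.22531622] [ 3.06760106e+00  6.74713033e-01 -2.94303435e-03] [ 1.01181221 -0.02092145  0.32509644] 0.998724227167525
[[290.9 234. ]
 [286.9  70.4]
 [359.1  70.5]
 [355.1 234. ]]
```

View pics/j_wrist.png

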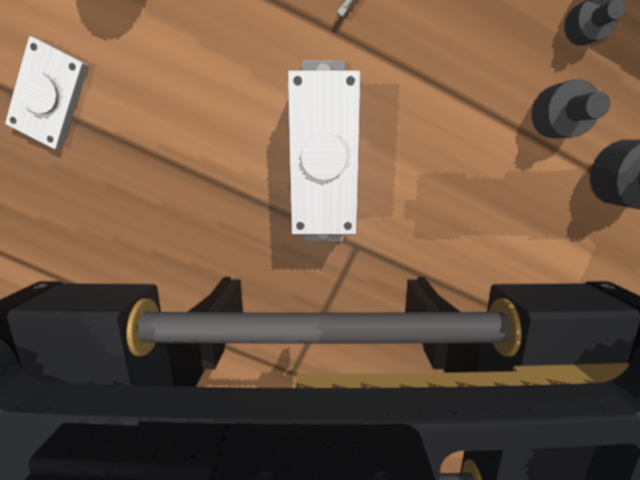

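View pics/j_scene.png

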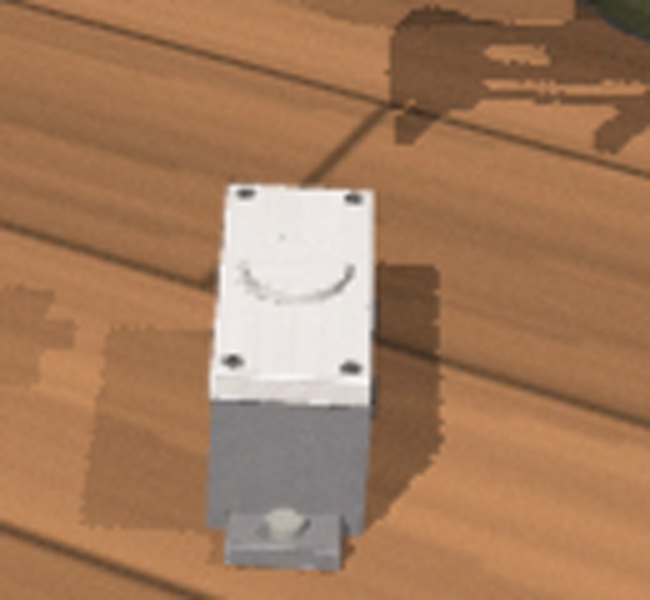

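Cover flush: corners at (288.5,70.5)…(356,234.5) are within about 1.5 px of the rim prediction. Now a closer look at the middle weight from above.

```bash
python3 - <<'E'
from h import *
print(rel([.600,-.2956,.24],.75))
E
```

```text
(array([ 0.042 ,  0.2763, -0.0144]), array([-0.    ,  0.0014, -0.3172]))
```

Call:
{"api": "step_arm", "payload": {"plan": [[[0, 0, -0.05], [0.007, 0.046, -0.014], 0], [[0, 0, -0.1], [0.014, 0.092, -0.014], 0], [[0, 0, -0.15], [0.021, 0.138, -0.014], 0], [[0, 0, -0.2], [0.028, 0.184, -0.014], 0], [[0, 0, -0.26], [0.035, 0.23, -0.014], 0], [[0, 0, -0.317], [0.042, 0.276, -0.014], 0], [[0, 0, -0.317], [0.042, 0.276, -0.014], 0], [[0, 0, -0.317], [0.042, 0.276, -0.014], 0], [[0, 0, -0.317], [0.042, 0.276, -0.014], 0], [[0, 0, -0.317], [0.042, 0.276, -0.014], 0]]}}

```text
time: 15.1
position: [0.6003, -0.2938, 0.2406]
tool_rot: [-2.922, -1.153, -0.002]
ft_force: [-0.6, 1.0, -0.8]
grip_width: 1.002
```

```bash
python3 - <<'E'
from h import *
s=ctrl.get_state();print(s["time"],s["position"],s["tool_rot"],s["joint_positions"].round(2))
C=cal("wrist");np.savez("wc4.npz",K=C[0],d=C[1],r=C[2],t=C[3]);im=ctrl.get_image("wrist");v=im[...,::-1].copy();cv2.imwrite("pics/k_wrist.png",v)
th=np.linspace(0,2*np.pi,40)
for r,z in((.028,0),(.028,.03),(.012,.06)):
    cv2.polylines(v,[proj(C,np.c_[.6586+r*np.cos(th),-.2411+r*np.sin(th),z+0*th]).astype(np.int32)],True,(0,255,0),1)
cv2.imwrite("pics/k_o.png",v)
E
```

```text
15.1 [ 0.60030885 -0.2937952   0.24063904] [-2.92178097e+00 -1.15287943e+00 -2.22689290e-03] [-0.27  0.5   0.97  1.42 -0.41  1.43 -0.11]
```

View pics/k_o.png

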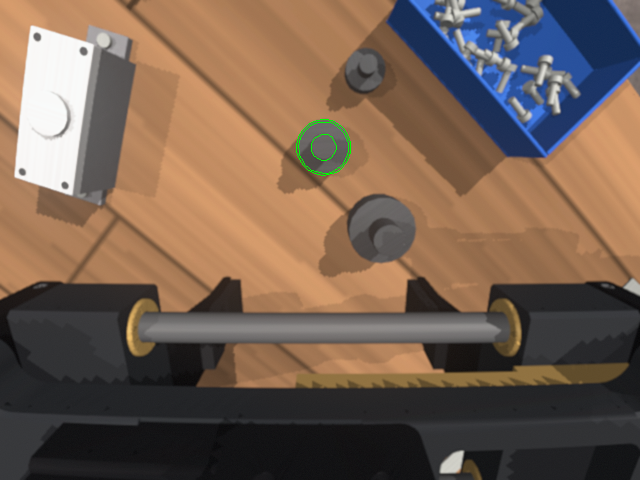

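The overlay of a 56 mm disc and 24 mm knob fits the weight at (323,148), which is the middle of the three. Enlarging it to check.

```bash
python3 - <<'E'
import cv2
a=cv2.imread("pics/k_o.png")[105:190,275:375];b=cv2.imread("pics/k_wrist.png")[105:190,275:375]
cv2.imwrite("pics/k_c.png",cv2.resize(cv2.hconcat([a,b]),None,fx=4,fy=4,interpolation=2))
from h import *
print(rel([.6586,-.2411,.12],.75),rel([.6586,-.2411,.048],.75))
E
```

```text
(array([0.0786, 0.0011, 0.1207]), array([ 0.0001, -0.0013,  0.0014])) (array([0.0785, 0.0011, 0.1927]), array([ 0.0001, -0.0013,  0.0014]))
```

View pics/k_c.png

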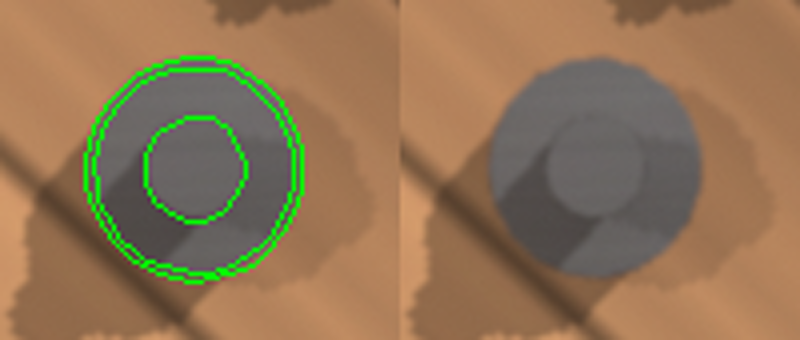

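Centred within 0.5 px with the right size. Descending to the knob and gripping.

Call:
{"api": "step_arm", "payload": {"plan": [[[0, 0, 0], [0.04, 0.001, 0.03], 0], [[0, 0, 0], [0.079, 0.001, 0.06], 0], [[0, 0, 0], [0.079, 0.001, 0.1], 0], [[0, 0, 0], [0.079, 0.001, 0.14], 0], [[0, 0, 0], [0.079, 0.001, 0.165], 0], [[0, 0, 0], [0.079, 0.001, 0.183], 0], [[0, 0, 0], [0.079, 0.001, 0.192], 0], [[0, 0, 0], [0.079, 0.001, 0.192], 0], [[0, 0, 0], [0.079, 0.001, 0.192], 0], [[0, 0, 0], [0.079, 0.001, 0.192], 0]]}}

```text
time: 16.4
position: [0.6591, -0.2425, 0.0492]
tool_rot: [2.923, 1.15, 0.002]
ft_force: [-0.5, -0.3, -0.9]
grip_width: 0.999
```

Call:
{"api": "step_arm", "payload": {"plan": [[[0, 0, 0], [0, 0, 0], 60], [[0, 0, 0], [0, 0, 0], 120], [[0, 0, 0], [0, 0, 0], 150], [[0, 0, 0], [0, 0, 0], 170], [[0, 0, 0], [0, 0, 0], 180], [[0, 0, 0], [0, 0, 0], 200], [[0, 0, 0], [0, 0, 0], 255], [[0, 0, 0], [0, 0, 0], 255], [[0, 0, 0], [0, 0, 0], 255], [[0, 0, 0], [0, 0, 0], 255]], "squeeze": 40}}

```text
time: 17.65
position: [0.6581, -0.2417, 0.0481]
tool_rot: [-2.922, -1.15, 0.001]
ft_force: [-2.3, 2.7, 1.8]
grip_width: 0.265
```

```bash
python3 - <<'E'
from h import *
s=ctrl.get_state();print(s["time"],s["position"],s["tool_rot"],s["ft_force"],s["grip_width"]*87)
im=ctrl.get_image("side");cv2.imwrite("pics/l_side.png",cv2.resize(im[200:400,250:500,::-1],None,fx=3,fy=3))
print(rel([.5095,-.0333,.19],.75))
E
```

```text
17.65 [ 0.65813316 -0.24170006  0.04808076] [-2.92205322e+00 -1.15008951e+00  6.95389387e-04] [-2.32056682  2.65858992  1.78842034] 23.068749842122298
(array([ 0.0333, -0.2541, -0.1416]), array([-0.0011, -0.0001, -0.0001]))
```

View pics/l_side.png

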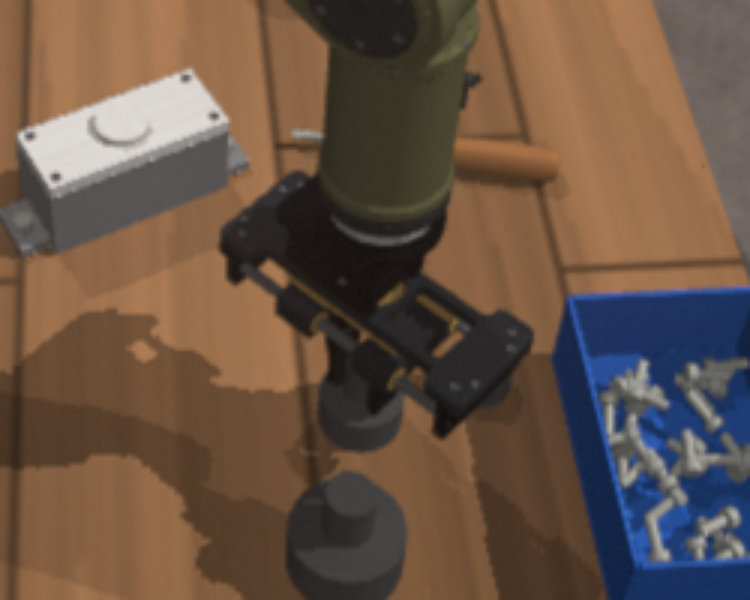

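Knob gripped at 23 mm. Lifting and carrying to above the pad.

Call:
{"api": "step_arm", "payload": {"plan": [[[0, 0, 0], [0, 0, -0.01], 255], [[0, 0, 0], [0, 0, -0.04], 255], [[0, 0, 0], [0, 0, -0.08], 255], [[0, 0, 0], [0, 0, -0.122], 255], [[0, 0, 0], [0.005, -0.042, -0.122], 255], [[0, 0, 0], [0.011, -0.085, -0.122], 255], [[0, 0, 0], [0.017, -0.127, -0.122], 255], [[0, 0, 0], [0.022, -0.17, -0.122], 255], [[0, 0, 0], [0.028, -0.212, -0.122], 255], [[0, 0, 0], [0.033, -0.254, -0.122], 255]]}}

```text
time: 18.95
position: [0.509, -0.0335, 0.17]
tool_rot: [2.924, 1.148, 0.002]
ft_force: [0.1, 0.5, -3.0]
grip_width: 0.269
```

Call:
{"api": "step_arm", "payload": {"plan": [[[0, 0, 0], [0, 0, 0.005], 255], [[0, 0, 0], [0, 0, 0.01], 255], [[0, 0, 0], [0, 0, 0.015], 255], [[0, 0, 0], [0, 0, 0.02], 255], [[0, 0, 0], [0, 0, 0.025], 255], [[0, 0, 0], [0, 0, 0.03], 255], [[0, 0, 0], [0, 0, 0.03], 255], [[0, 0, 0], [0, 0, 0.03], 255], [[0, 0, 0], [0, 0, 0.03], 255], [[0, 0, 0], [0, 0, 0.03], 255]]}}

```text
time: 20.2
position: [0.5097, -0.0338, 0.1403]
tool_rot: [-2.923, -1.151, -0.001]
ft_force: [0.3, -0.3, -4.0]
grip_width: 0.264
```

```bash
python3 - <<'E'
from h import *
s=ctrl.get_state();print(s["time"],s["position"],s["tool_rot"],s["ft_force"],s["grip_width"]*87)
print(rel([.5095,-.0333,.126],.75))
th=np.linspace(0,2*np.pi,40)
for n,(a,b,c,d) in(("side",(190,290,230,360)),("scene",(150,270,300,430))):
    C=cal(n);im=ctrl.get_image(n);v=im[...,::-1].copy()
    v=cv2.resize(v[a:b,c:d],None,fx=5,fy=5,interpolation=2)
    z0=s["position"][2]-.048
    for r,z,x,y,col in((.02,.078,.5095,-.0333,(255,0,0)),(.028,z0,*s["position"][:2],(0,255,0)),(.028,z0+.03,*s["position"][:2],(0,255,0))):
        q=(proj(C,np.c_[x+r*np.cos(th),y+r*np.sin(th),z+0*th])-[c,a]+.5)*5
        cv2.polylines(v,[q.astype(np.int32)],True,col,1)
    cv2.imwrite(f"pics/n_{n}.png",v)
E
```

```text
20.2 [ 0.50968372 -0.03376303  0.14033098] [-2.92318474e+00 -1.15052115e+00 -7.90510563e-04] [ 0.33979541 -0.34866587 -4.00155776] 22.974708692375476
(array([ 0.0002, -0.0005,  0.0143]), array([ 0.0001, -0.0005, -0.0001]))
```

View pics/n_side.png

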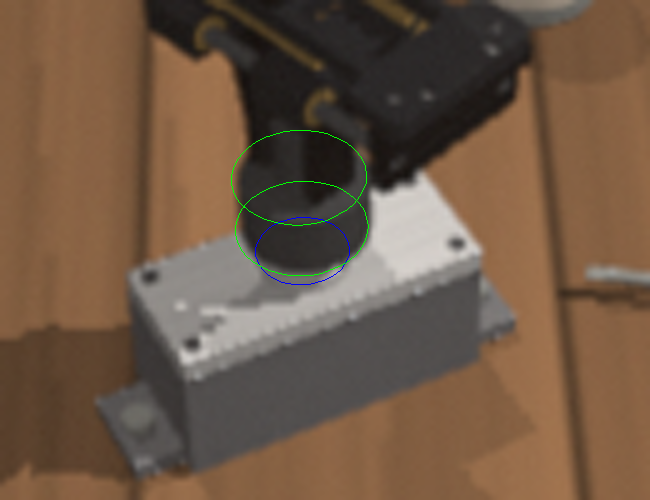

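View pics/n_scene.png

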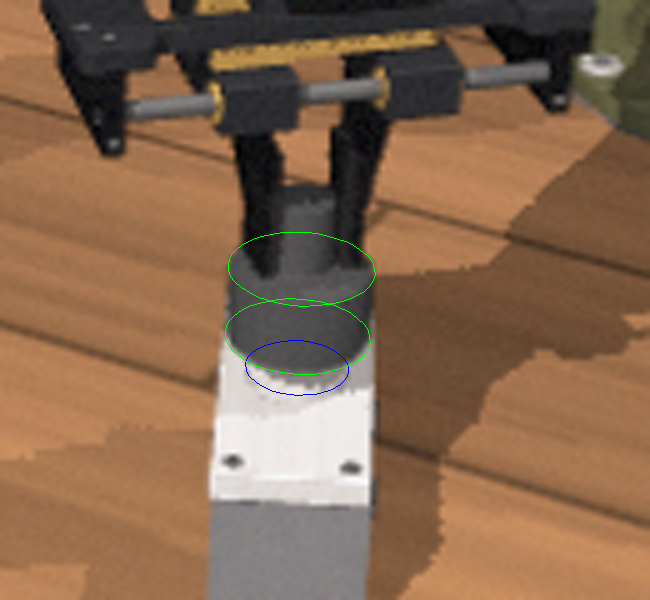

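Weight upright and centred over the pad within about 1–2 mm in both views. Lowering slowly.

Call:
{"api": "step_arm", "payload": {"plan": [[[0, 0, 0], [0, 0, 0.003], 255], [[0, 0, 0], [0, 0, 0.006], 255], [[0, 0, 0], [0, 0, 0.009], 255], [[0, 0, 0], [0, 0, 0.011], 255], [[0, 0, 0], [0, 0, 0.012], 255], [[0, 0, 0], [0, 0, 0.013], 255], [[0, 0, 0], [0, 0, 0.0135], 255], [[0, 0, 0], [0, 0, 0.014], 255], [[0, 0, 0], [0, 0, 0.014], 255], [[0, 0, 0], [0, 0, 0.014], 255]]}}

```text
time: 21.55
position: [0.5096, -0.0338, 0.1262]
tool_rot: [-2.923, -1.15, -0.0]
ft_force: [0.0, -0.1, -4.0]
grip_width: 0.266
```

Call:
{"api": "step_arm", "payload": {"plan": [[[0, 0, 0], [0, 0, 0.0002], 255], [[0, 0, 0], [0, 0, 0.0004], 255], [[0, 0, 0], [0, 0, 0.0006], 255], [[0, 0, 0], [0, 0, 0.0008], 255], [[0, 0, 0], [0, 0, 0.001], 255], [[0, 0, 0], [0, 0, 0.001], 255], [[0, 0, 0], [0, 0, 0.001], 255], [[0, 0, 0], [0, 0, 0.001], 255], [[0, 0, 0], [0, 0, 0.001], 255], [[0, 0, 0], [0, 0, 0.001], 255]]}}

```text
time: 22.8
position: [0.5097, -0.0339, 0.126]
tool_rot: [-2.923, -1.15, -0.0]
ft_force: [-3.3, 0.0, 6.9]
grip_width: 0.268
```

Force flipped to +6.9 N, so the weight is seated. Easing off, releasing gently and lifting clear.

Call:
{"api": "step_arm", "payload": {"plan": [[[0, 0, 0], [0, 0, -0.0005], 255], [[0, 0, 0], [0, 0, -0.0005], 255], [[0, 0, 0], [0, 0, -0.0005], 170], [[0, 0, 0], [0, 0, -0.0005], 150], [[0, 0, 0], [0, 0, -0.0005], 130], [[0, 0, 0], [0, 0, -0.0005], 100], [[0, 0, 0], [0, 0, -0.0005], 60], [[0, 0, 0], [0, 0, -0.0005], 20], [[0, 0, 0], [0, 0, -0.0005], 0], [[0, 0, 0], [0, 0, -0.0005], 0]]}}

```text
time: 24.05
position: [0.5096, -0.0338, 0.1257]
tool_rot: [-2.923, -1.15, -0.0]
ft_force: [0.0, -1.8, -0.9]
grip_width: 0.956
```

Call:
{"api": "step_arm", "payload": {"plan": [[[0, 0, 0], [0, 0, -0.008], 0], [[0, 0, 0], [0, 0, -0.025], 0], [[0, 0, 0], [0, 0, -0.05], 0], [[0, 0, 0], [0, 0, -0.08], 0], [[0, 0, 0], [-0.02, 0, -0.11], 0], [[0, 0, 0], [-0.045, 0, -0.14], 0], [[0, 0, 0], [-0.07, 0, -0.15], 0], [[0, 0, 0], [-0.07, 0, -0.15], 0], [[0, 0, 0], [-0.07, 0, -0.15], 0], [[0, 0, 0], [-0.07, 0, -0.15], 0]]}}

```text
time: 25.3
position: [0.4585, -0.0809, 0.2753]
tool_rot: [2.922, 1.151, -0.002]
ft_force: [-0.0, -0.1, 0.0]
grip_width: 1.002
```

```bash
python3 - <<'E'
from h import *
s=ctrl.get_state();print(s["time"],s["position"],s["ft_force"],s["grip_width"]*87)
th=np.linspace(0,2*np.pi,40)
for n,(a,b,c,d) in(("side",(190,290,230,360)),("scene",(150,270,300,430)),("wrist",(0,300,160,480))):
    C=cal(n);im=ctrl.get_image(n);v=im[...,::-1].copy();k=2 if n=="wrist" else 5
    v=cv2.resize(v[a:b,c:d],None,fx=k,fy=k,interpolation=2)
    P=[np.c_[.5095+r*np.cos(th),-.0333+r*np.sin(th),z+0*th] for r,z in((.028,.078),(.028,.108),(.012,.138))]+[rect(.5095,-.0333,.4325,.072)]
    for p in P: cv2.polylines(v,[((proj(C,p)-[c,a]+.5)*k).astype(np.int32)],True,(0,255,0),1)
    cv2.imwrite(f"pics/o_{n}.png",v)
E
```

```text
25.3 [ 0.45846555 -0.08091267  0.27532088] [-0.01427626 -0.09551697  0.04017372] 87.16311326635781
```

View pics/o_side.png

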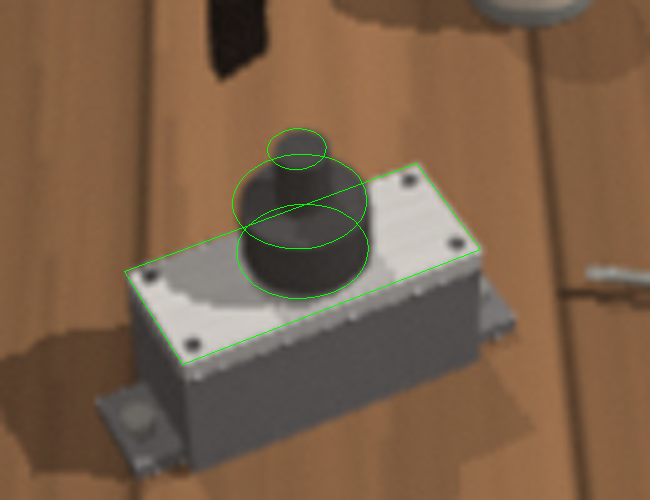

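View pics/o_scene.png

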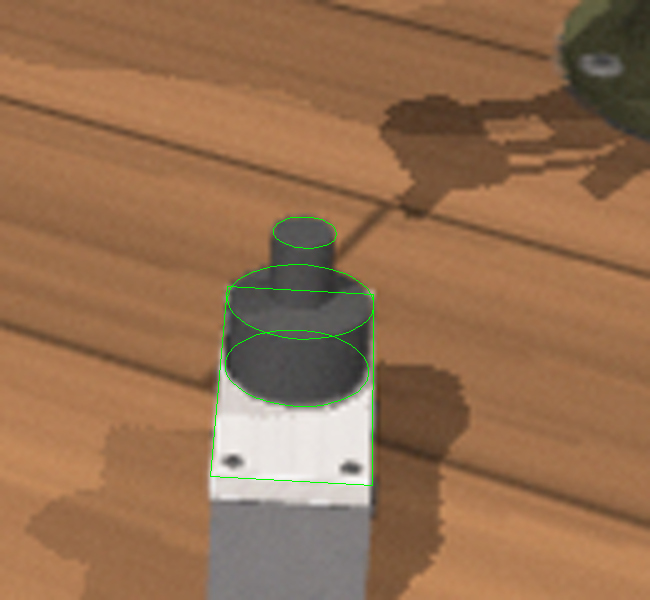

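View pics/o_wrist.png

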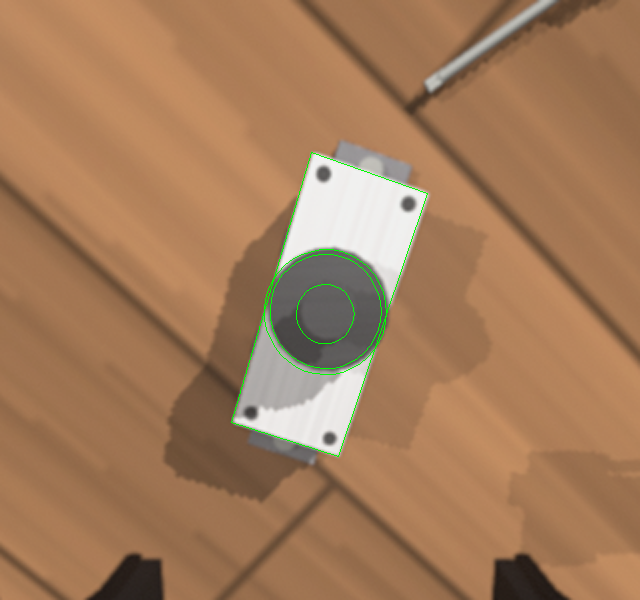

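All three views match the target outlines: cover corners, weight base and knob coincide within about 1–2 mm, and the gripper is clear. Handing in.

```bash
python3 -c "
from bench import ctrl
print(ctrl.close_job())"
```

```text
the job is handed in; nothing more can be done
None
```

The long cover is lying flush on the housing rim. The middle-sized weight stands upright on the cover's pad. I handed the job in just after 25 s of robot time; no verdict is reported.

- **Cover:** I gripped it across its width and set it on the rim. Afterwards its corners were within about 1.5 px (about 1 mm) of the rim outline fitted earlier.
- **Weight:** I gripped it by the knob and lowered it until the force reversed (about +7 N), then eased off before opening the jaws. In all three cameras the weight and cover match the target outlines within 1–2 mm. The weight is upright, and the gripper is open and about 15 cm above where it let go, with close to zero force.
- **Disagreements:** The side camera showed the weight about 1 px off from the other two views, and the wrist camera read about 0.7 mm to one side. Both are within the stated calibration error of about 2 mm.
- **Not measured:** I kept the arm clear of the short cover, tin and screwdriver, and none looked moved wherever they came into view, but I did not re-measure their positions at the end.

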